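# Feel along a line of printing blocks and press each one home

## Task

The five wood blocks set in a line in the steel tray stand a little proud. Run your fingertips along the line, starting beside the round end stop and working block by block to the rectangular one, and gently press each block in turn fully down onto the tray's floor, keeping the fingertips low (within about 5 cm of the block tops) until the last is home. Do not pull up any block, leave the loose things where they are, and finish with the hand clear.

Things in the scene. Friction and masses are not known exactly. Their poses are not given: they have to be found in the camera images.
- galley: Shallow steel tray lying fixed on the table, 190 (own x) x 320 (own y) mm, rim 14 mm high; origin at the centre of its underside, on the table top; z up. A line of five wood printing blocks runs through its centre along its own y, 46 mm apart, with wood strips (top 16 mm above the table) packed round and between them.
- block1 (a joint): How far down block 1 has been pressed, in m: 0.010 is fully home on the tray's floor; it starts at 0 to 0.005 (standing 5 to 10 mm proud). Friction of about 4 N holds it wherever it is left; it only slides straight up or down, and has a hard stop at home.
- block1_top (a point): Centre of the top face of block 1 (tray y = +92 mm); wood block 50 (tray x) x 34 (tray y) mm with a raised 3 mm face in the shape of a round disc. When home its top is 26 mm above the table, at the start 31 to 36 mm.
- block2 (a joint): How far down block 2 has been pressed, in m: 0.010 is fully home on the tray's floor; it starts at 0 to 0.005 (standing 5 to 10 mm proud). Friction of about 4 N holds it wherever it is left; it only slides straight up or down, and has a hard stop at home.
- block2_top (a point): Centre of the top face of block 2 (tray y = +46 mm); wood block 50 (tray x) x 34 (tray y) mm with a raised 3 mm face in the shape of a diamond. When home its top is 26 mm above the table, at the start 31 to 36 mm.
- block3 (a joint): How far down block 3 has been pressed, in m: 0.010 is fully home on the tray's floor; it starts at 0 to 0.005 (standing 5 to 10 mm proud). Friction of about 4 N holds it wherever it is left; it only slides straight up or down, and has a hard stop at home.
- block3_top (a point): Centre of the top face of block 3 (tray y = +0 mm); wood block 50 (tray x) x 34 (tray y) mm with a raised 3 mm face in the shape of a narrow bar lying across the line. When home its top is 26 mm above the table, at the start 31 to 36 mm.
- block4 (a joint): How far down block 4 has been pressed, in m: 0.010 is fully home on the tray's floor; it starts at 0 to 0.005 (standing 5 to 10 mm proud). Friction of about 4 N holds it wherever it is left; it only slides straight up or down, and has a hard stop at home.
- block4_top (a point): Centre of the top face of block 4 (tray y = -46 mm); wood block 50 (tray x) x 34 (tray y) mm with a raised 3 mm face in the shape of a cross. When home its top is 26 mm above the table, at the start 31 to 36 mm.
- block5 (a joint): How far down block 5 has been pressed, in m: 0.010 is fully home on the tray's floor; it starts at 0 to 0.005 (standing 5 to 10 mm proud). Friction of about 4 N holds it wherever it is left; it only slides straight up or down, and has a hard stop at home.
- block5_top (a point): Centre of the top face of block 5 (tray y = -92 mm); wood block 50 (tray x) x 34 (tray y) mm with a raised 3 mm face in the shape of a plain rectangle. When home its top is 26 mm above the table, at the start 31 to 36 mm.
- round_end: Round steel end stop, 30 mm across, 17 mm high, standing on the tray's 3 mm floor, fixed in the tray on the line's centre line, 134 mm from the tray's centre, at one end of the line (either end, it varies). Origin at the centre of its underside.
- square_end: Rectangular steel end stop, 46 (tray x) x 22 (tray y) x 16 mm high, fixed in the same way at the other end of the line. Origin at the centre of its underside.
- spare_block: Bystander, loose, to be left alone: spare wood block, 26 x 44 x 23, lying in the tray on its far (+x) side beside the line (sizes in mm).
- spare_strip: Bystander, loose, to be left alone: spare wood strip, 14 x 110 x 12, lying in the tray on its near (-x) side beside the line (sizes in mm).
- magnifier: Bystander, loose, to be left alone: brass magnifying glass lying flat, rim 68 across and 12 high, its origin under the lens, wooden handle 90 long to its own +y (sizes in mm).
- ink_tin: Bystander, loose, to be left alone: closed steel ink tin, 72 across, 60 high (sizes in mm).
- card_stack: Bystander, loose, to be left alone: stack of white cards, 60 x 90 x 22 (sizes in mm).
- roller_brush: Bystander, loose, to be left alone: brush lying along its own x, about 200 long (sizes in mm).
- planer: Bystander, loose, to be left alone: dark wooden planing block, 75 x 110 x 35 (sizes in mm).
Not all that is in view belongs to the job. Leave any orange or purple look-alike of the round_end alone.

How it is judged:
On the way, in this order (a step that is already met when the one before it is completed fails the run):
1. the first block, counted from the round end stop, is home (((y of round_end in the frame of galley above 0 m and value of joint block1 above 0.008 m) or (y of round_end in the frame of galley below 0 m and value of joint block5 above 0.008 m))), for 0.1 s.
2. the second block, counted from the round end stop, is home (((y of round_end in the frame of galley above 0 m and value of joint block2 above 0.008 m) or (y of round_end in the frame of galley below 0 m and value of joint block4 above 0.008 m))), for 0.1 s.
3. the third block, counted from the round end stop, is home (((y of round_end in the frame of galley above 0 m and value of joint block3 above 0.008 m) or (y of round_end in the frame of galley below 0 m and value of joint block3 above 0.008 m))), for 0.1 s.
4. the fourth block, counted from the round end stop, is home (((y of round_end in the frame of galley above 0 m and value of joint block4 above 0.008 m) or (y of round_end in the frame of galley below 0 m and value of joint block2 above 0.008 m))), for 0.1 s.
5. the last block, counted from the round end stop, is home (((y of round_end in the frame of galley above 0 m and value of joint block5 above 0.008 m) or (y of round_end in the frame of galley below 0 m and value of joint block1 above 0.008 m))), for 0.1 s.
At the end, for the whole second after the job is handed in: All five blocks are within 2 mm of fully home (joint above 0.008), pressed in order from the round end stop, and the loose things are within 20 mm of where they were (value of joint each of block1, block2, block3, block4, block5 above 0.008 m and distance of each of spare_block, spare_strip, magnifier, ink_tin, card_stack, roller_brush, planer from where it was at the start of the episode below 0.02 m); the robot touches nothing.
It fails at once if a block is pulled up out of the line (value of joint any of block1, block2, block3, block4, block5 below -0.003 m).
It fails at once if the tray or a block is pressed harder than 45 N (contact force between the fingers and galley above 45 N).
It fails at once if between the first and the last block the fingertips rise well above 5 cm over the line (grasp point over 125 mm above the table) (value of joint any of block1, block2, block3, block4, block5 above 0.008 m and not (value of joint each of block1, block2, block3, block4, block5 above 0.008 m) and height (world z) of the grasp point above 0.125 m).
It fails at once if a loose thing is moved or lifted by more than 20 mm (distance of any of spare_block, spare_strip, magnifier, ink_tin, card_stack, roller_brush, planer from where it was at the start of the episode above 0.02 m).
It also fails if it takes over 51 s, if anything falls off the work surface, if the arm or the gripper's body presses on something with over 40 N, if the wrist force passes 120 N, or if a joint passes its speed limit or range.

## Robot

A 6-joint arm with a two-finger parallel gripper is mounted at the origin on the work surface. World frame = base frame: x ahead of the robot, y to its left, z up, the work surface at z = 0. Lengths are in m, angles in rad, forces in N, time in s.
With the tool pointing down it reaches from about 0.3 to 0.875 m from the base axis. Payload 6.4 kg.
Tool frame: the origin (TCP) lies at the very end of the fingers, on their centre line; the grasp point (between the pads) lies 19 mm behind it; z points along the fingers, y is the direction in which the jaws open and shut (so a half turn about z gives the same grasp; the last joint's range is limited). The gripper opens to 85 mm and grips with 20 to 120 N. Pads are 22 mm wide; open, the fingers measure 114 mm over their backs; the gripper's body (76 mm by 85 mm) begins 54 mm behind the grasp point. The pads swing forward as they close: fully open they stand 13 mm farther back than shut.
Start: joints at [-1.381, 0.181, 1.607, -0, 1.354, -0.206], TCP at [0.222, -0.531, 0.231] pointing down, gripper open.
Joint ranges: [-2.99, 2.99], [-0.89, 2.07], [0.3, 2.58], [-1.14, 4.28], [0, 2.63], [-3.12, 3.12]. Speed limits (rad/s): [2.57, 2.57, 3.01, 3.14, 3.14, 3.14].

## Interface

Orientations are given as a unit quaternion [w, x, y, z].
In Python, from station import r, set_gripper, imaging, job, status gives the robot as it stands. The module is installed in compiled form; this text tells all that it offers. Calls block until the motion is done:
- r.move_to(position, orientation): joint-space move of the TCP to a pose.
- r.move_straight(position, ori=None, feed=0.15, threshold=None): straight line of the TCP; ori=None keeps the orientation; feed is the mean speed in m/s. With threshold (N) it stops when the force on the tool has changed by that much, and returns True; else False.
- r.movej(angles): joint-space move.
- set_gripper(opening, force=None): opening from 0.0 (shut) to 1.0 (fully open); force is the grip in N (None keeps the last); returns when the fingers have stopped.
- r.sleep(seconds).
- r.ik(position, orientation): joint angles nearest the present ones, or None.
- imaging.get_image(name): name is "scene" or "top" or "wrist"; returns the picture (420x560x3 uint8, red, green, blue); there is no depth.
- imaging.camera_model(name): a dict with "fov_y" (degrees; the focal length in pixels is half the picture's height over the tangent of half this angle, whatever the lens; pixels are square), "cx", "cy" (the principal point, pixels), "rvec" (rotation vector, rad) and "tvec" (3), from world to camera coordinates, as OpenCV has them. Camera axes: x right, y down, z forward; pixel columns grow to the right and rows downward; lengths in m; the calibration is good to about 2 mm. A picture is of the moment at which its call begins: read the wrist's pose just before it. camera_model takes no time and is no camera call; for the wrist camera it gives the pose at the moment of the call.
A pose or a line that the arm cannot do raises r.IKError and nothing moves.
- job.finish_job(): hands the job in, once; it reports no verdict.
Readings, each from a call of its own:
- status.read_clock(): time.
- status.read_joints(): joint angles.
- status.read_qvel(): joint speeds.
- status.read_effort(): joint torques, N m.
- status.read_tcp_pos(): TCP position.
- status.read_tool_rot(): TCP orientation.
- status.read_force(): force on the tool from outside, world axes, zero at the start.
- status.read_wrist_torque(): the same for the moment, N m.
- status.read_grip_width(): opening from 0.0 (shut) to 1.0 (fully open).
Only numpy, scipy, OpenCV 4.12 (cv2) and the standard library are available. Lean on these libraries where they do the work, as an engineer would, in place of code of your own. Each camera call takes 0.05 s, during which the arm holds its last target. There are 200 camera calls.

## Working session

There is one attempt and no reset: what is moved stays moved. The work goes in short steps, each a Python script; the robot and the scene stay as the last script left them, time stands still between calls to the robot, and variables do not carry over. Pictures are saved under pics/ and viewed, about 8 in all and at most 12, crops included, and the job is handed in when it is done.

```bash
mkdir -p pics
python3 - <<'E'
from station import imaging,status
import cv2
for n in("top","scene"):
    im=imaging.get_image(n); cv2.imwrite(f"pics/{n}0.png",cv2.resize(im[...,::-1],(800,600),interpolation=cv2.INTER_CUBIC)); print(imaging.camera_model(n))
print(status.read_clock(),status.read_tool_rot())
E
```

```text
{'fov_y': 56.067633935546375, 'cx': 272.6353607650955, 'cy': 208.29665760536383, 'rvec': array([ 2.17734193, -2.17197939,  0.02785037]), 'tvec': array([0.02624002, 0.56647664, 0.90842298])}
{'fov_y': 47.01447167702187, 'cx': 275.9611415159923, 'cy': 207.3110463405595, 'rvec': array([ 1.95165749,  1.16605558, -0.61885476]), 'tvec': array([-0.25836798, -0.23666297,  1.69517346])}
0.1 [-7.89514799e-04  9.80481314e-01  1.96610703e-01  1.00336093e-05]
```

View pics/top0.png

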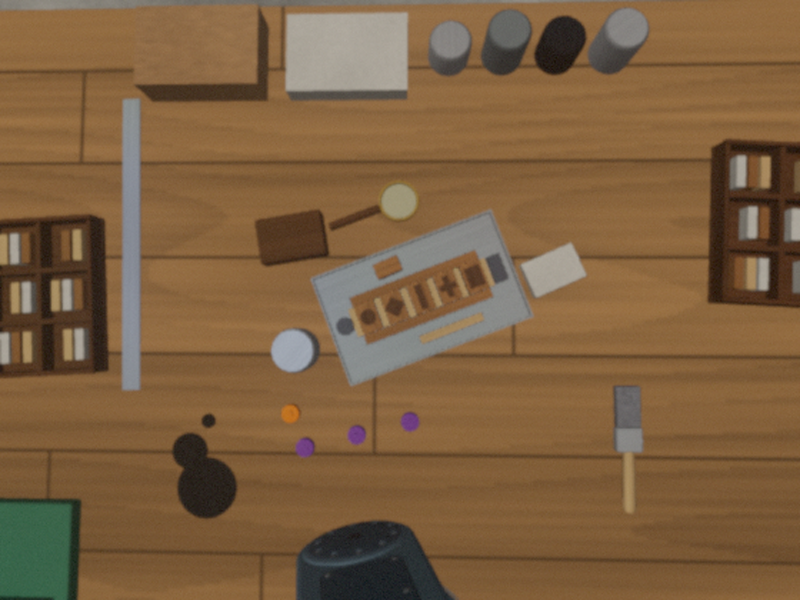

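View pics/scene0.png

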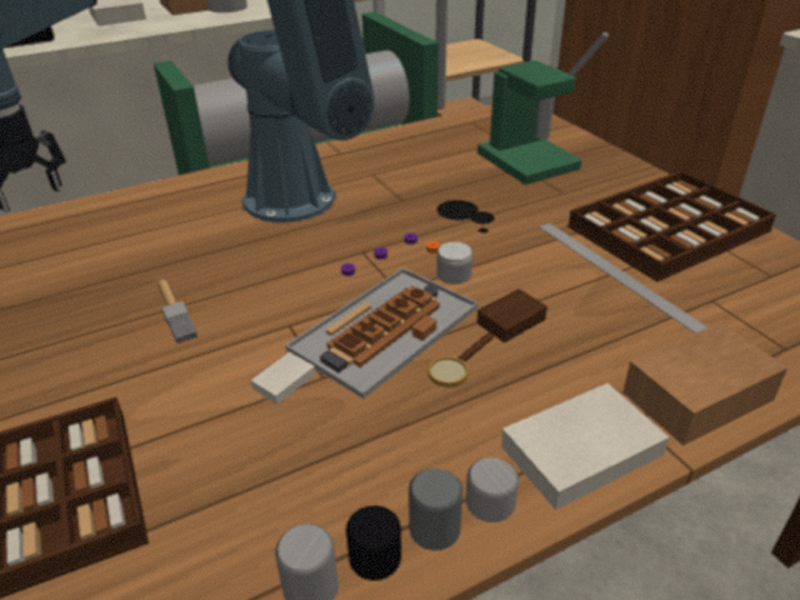

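The top view shows the tray centred at about (422,297), tilted. The round stop is at (346,326) beside the disc block (368,317), so block 1 comes first. The rectangular stop is at (496,268), and the orange and purple discs lie on the table outside the tray. I'll locate the tray, hover over block 1 and take a wrist look.

```bash
cat > h.py <<'E'
import numpy as np,cv2
from scipy.spatial.transform import Rotation as R
from station import r,set_gripper,imaging,job,status
def K(m):
    f=210/np.tan(np.radians(m["fov_y"]/2)); return np.array([[f,0,m["cx"]],[0,f,m["cy"]],[0,0,1]])
def ray(m,uv,z):
    M=R.from_rotvec(m["rvec"]).as_matrix(); c=-M.T@m["tvec"]
    d=M.T@np.linalg.inv(K(m))@[*uv,1]; return c+d*(z-c[2])/d[2]
def proj(m,p): return cv2.projectPoints(np.array(p,float),m["rvec"],m["tvec"],K(m),None)[0][:,0]
def quat(xdir): # tool down, tool y along +-tray x
    y=np.array([*xdir,0]); z=np.array([0,0,-1.]); 
    q=R.from_matrix(np.c_[np.cross(y,z),y,z]).as_quat(); return q[[3,0,1,2]]
E
python3 - <<'E'
from h import *
m=imaging.camera_model("top")
P=lambda u,v,z:ray(m,((u+.5)*.7-.5,(v+.5)*.7-.5),z)
c=[P(*p,.014) for p in((312,278),(492,210),(532,317),(351,384))]
C=np.mean(c,0); e=(c[0]-c[1]+c[3]-c[2])[:2]; print("sizes",[np.linalg.norm(c[i]-c[i-1]).round(3) for i in range(4)])
yd=e/np.linalg.norm(e); xd=np.array([yd[1],-yd[0]])
print("C",C,"yd",yd,"yaw",np.arctan2(-xd[1]*-1,xd[0]))
print("b1",P(368,317,.033),"b5",P(475,277,.033),"round",P(346,326,.02),"pred b1",C[:2]+.092*yd)
for s in(1,-1):
    q=quat(s*xd); print(s,q,[r.ik([*(C[:2]+t*yd),.06],q) for t in(.092,-.092)])
E
```

```text
sizes [np.float64(0.186), np.float64(0.319), np.float64(0.188), np.float64(0.315)]
C [ 0.56805419 -0.02454392  0.014     ] yd [-0.35245959  0.93582703] yaw 0.36019806397188414
b1 [0.53435075 0.06202827 0.033     ] b5 [ 0.59920252 -0.11024132  0.033     ] round [0.51984943 0.09898258 0.02      ] pred b1 [0.53562791 0.06155216]
1 [0.         0.56900809 0.82233193 0.        ] [array([-1.05853678e-01,  3.23726084e-01,  1.81788507e+00, -4.44089210e-16,
        9.99981503e-01, -4.66051742e-01]), array([-3.76354931e-01,  4.57060904e-01,  1.62849156e+00, -4.44089210e-16,
        1.05604019e+00, -7.36552995e-01])]
-1 [ 0.          0.82233193 -0.56900809  0.        ] [array([-1.05853678e-01,  3.23726084e-01,  1.81788507e+00, -4.44089210e-16,
        9.99981503e-01,  2.67554091e+00]), array([-3.76354931e-01,  4.57060904e-01,  1.62849156e+00, -4.44089210e-16,
        1.05604019e+00,  2.40503966e+00])]
```

Run:
```python
from h import *
C=np.array([.568,-.0245]); yd=np.array([-.35246,.93583]); xd=np.array([yd[1],-yd[0]])
q=quat(xd); set_gripper(0)
r.move_to([*C,.24],q)
m=imaging.camera_model("wrist"); im=imaging.get_image("wrist")[...,::-1].copy()
for t in(.092,.046,0,-.046,-.092):
    for z,col in((.033,(255,255,0)),):
        u=proj(m,[[*(C+t*yd),z]])[0]; print(t,u); cv2.drawMarker(im,tuple(int(round(a)) for a in u),col,0,8,1)
cv2.imwrite("pics/w0.png",cv2.resize(im,(800,600),interpolation=cv2.INTER_CUBIC)); print(status.read_clock(),status.read_force(),status.read_tcp_pos())
```

```text
0.092 [279.00293424  90.73458962]
0.046 [279.09167547 137.13952738]
0 [279.17371672 180.04088618]
-0.046 [279.24978918 219.82101339]
-0.092 [279.32052134 256.80857479]
3.1083 [-0.65585248 -0.30073492 -0.23377748] [ 0.56799302 -0.02550018  0.23995825]
```

View pics/w0.png

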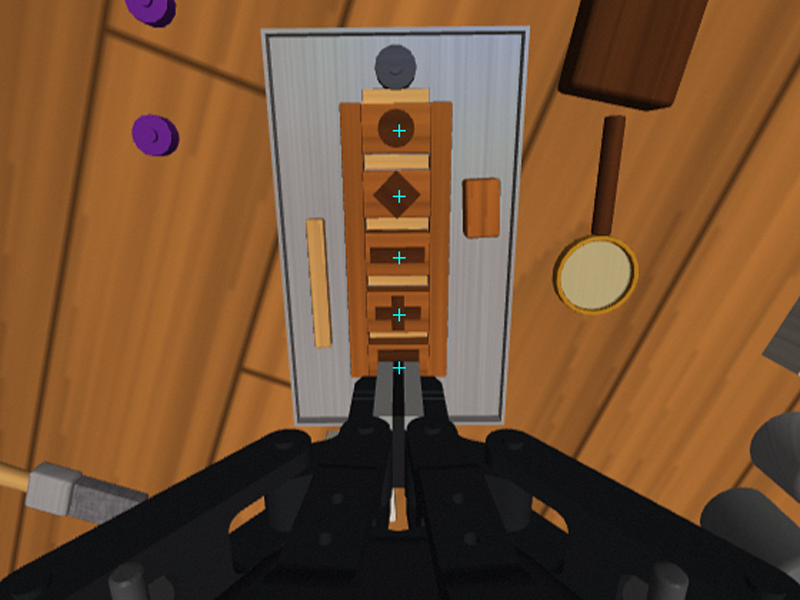

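The wrist view shows the predicted block centres landing on the disc, diamond, bar, cross and rectangle to within about 1–2 mm. The round stop is at the top, (396,66), next to the disc. I'll press block 1 first.

```bash
cat >> h.py <<'E'
C=np.array([.568,-.0245]); yd=np.array([-.35246,.93583]); xd=np.array([yd[1],-yd[0]])
def press(t):
    p=C+t*yd; r.move_straight([*p,.05],feed=.1); f0=status.read_force()
    hit=r.move_straight([*p,.020],feed=.012,threshold=18)
    print(t,hit,"z",status.read_tcp_pos()[2].round(4),"dF",(status.read_force()-f0).round(1)); ok=hit
    r.move_straight([*p,.05],feed=.06); print(" clock",status.read_clock()); return ok
E
python3 - <<'E'
from h import *
r.move_straight([*(C+.092*yd),.09],feed=.15)
press(.092)
E
```

```text
0.092 True z 0.026 dF [-0.8  1.   4.9]
 clock 7.3667
```

Block 1 stopped at z = 26 mm, which is home. Next, the other four.

Run:
```python
from h import *
for t in(.046,0,-.046,-.092):
    h=press(t)
    if not h: break
z=status.read_tcp_pos(); print(z)
```

```text
0.046 True z 0.026 dF [-1.4 -0.7  6.7]
 clock 10.35
0 True z 0.026 dF [-1.5 -1.7  6. ]
 clock 13.35
-0.046 True z 0.026 dF [-2.1 -0.4  5.8]
 clock 16.3417
-0.092 True z 0.026 dF [-1.7  1.2  5.2]
 clock 19.3417
[ 0.60061427 -0.11068315  0.05038513]
```

All five stopped at z = 26 mm. I'll retreat straight up and check once.

Run:
```python
from h import *
r.move_straight([*(C-.092*yd),.24],feed=.15)
r.move_straight([*(C-.16*yd),.24],feed=.15)
im=imaging.get_image("wrist")[...,::-1]; cv2.imwrite("pics/w1.png",cv2.resize(im,(800,600),interpolation=cv2.INTER_CUBIC)); print(status.read_clock(),status.read_force())
```

```text
21.4083 [ 0.32831456 -0.40771048  0.00349523]
```

View pics/w1.png

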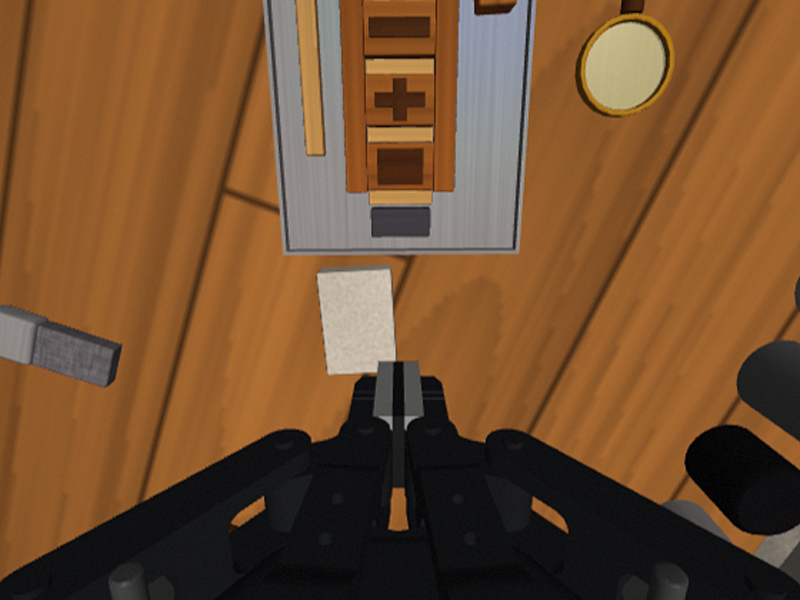

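The picture shows the last three blocks (bar, cross, rectangle) down between the strips. The rectangular stop is at (400,221). The strip, magnifier and cards look undisturbed, and the hand is clear.

```bash
python3 -c "
from h import *
job.finish_job()"
```

```text
the job is handed in; nothing more can be done
```

I pressed blocks 1 to 5 in order, from the round end stop to the rectangular one, using shut fingertips, and handed the job in at about 21 s on the robot's clock.

- **Blocks:** every press stopped on the force threshold (18 N) with the fingertips at 26.0 mm, the height of a block top when home. I did not separately measure the blocks' depth.
- **Height:** between blocks the fingertips stayed at about 50 mm above the table.
- **Loose things:** the last wrist picture, with the hand clear at 24 cm, showed blocks 3, 4 and 5 down and the spare strip, magnifier and card stack looking undisturbed. It did not cover blocks 1 and 2, the ink tin or the planer, and it showed only part of the brush and spare block. The hand never went near those things.

No check failed or disagreed.

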